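# Pack the leaning gas bottles into the divided crate

## Task

Take the two gas bottles out of the leaning rack and pack them upright, one per cell, in the two free cells of the divided crate. The packing blocks in those cells differ in height, so feel each bottle down onto its block: set it down gently, without dropping it in or forcing it, and let go. Leave the filter in the rack, what is already packed, and everything else on the bench where it is.

Things in the scene. Friction and masses are not known exactly. Their poses are not given: they have to be found in the camera images.
- bottle_1: Grey gas bottle: body diameter 54 mm up to 100 mm, shoulder narrowing to 38 mm at 113 mm, then a black round cap, 30 mm diameter, from 113 to 160 mm (its top). 0.3 to 0.65 kg. Origin at the centre of its underside, z along its axis to the cap. Starts leaning in a trough of the rack; to be packed.
- bottle_2: Grey gas bottle: body diameter 54 mm up to 100 mm, shoulder narrowing to 38 mm at 113 mm, then a black round cap, 30 mm diameter, from 113 to 160 mm (its top). 0.3 to 0.65 kg. Origin at the centre of its underside, z along its axis to the cap. Starts leaning in a trough of the rack; to be packed.
- rack: Fixed aluminium rack, 250 mm wide; three troughs 80 mm apart along its y, contents vary. Things in it lean 29 degrees (0.5 rad) from vertical, cap up, towards the rack's -x side (away from the robot). Origin on the table; the middle thing's underside centre is at (0, 0, 34 mm). The plate beneath and 24 mm fins beside reach 95 and 80 mm up along the bottles: caps stand free.
- rack_filter: Grey filter canister, diameter 54 mm, 70 mm tall with a bare metal neck (40 mm diameter) to 86 mm. Origin at the centre of its underside, z to the neck. Leans in the third trough of the rack; leave it alone.
- crate: Fixed open plywood crate, 154 mm (its x) by 228 mm (its y), 90 mm high, walls, dividers and floor 6 mm, divided in 2 (x) by 3 (y) square cells, 68 mm inside, 74 mm apart; all dividers as high as the walls. Origin: centre of its underside.
- cell0 (a point): Centre of the crate's cell 0 on the crate floor (6 mm above the table): at x -37, y -74 mm in the crate's frame.
- cell1 (a point): Centre of the crate's cell 1 on the crate floor (6 mm above the table): at x -37, y +0 mm in the crate's frame.
- cell2 (a point): Centre of the crate's cell 2 on the crate floor (6 mm above the table): at x -37, y +74 mm in the crate's frame.
- cell3 (a point): Centre of the crate's cell 3 on the crate floor (6 mm above the table): at x +37, y -74 mm in the crate's frame.
- cell4 (a point): Centre of the crate's cell 4 on the crate floor (6 mm above the table): at x +37, y +0 mm in the crate's frame.
- cell5 (a point): Centre of the crate's cell 5 on the crate floor (6 mm above the table): at x +37, y +74 mm in the crate's frame.
- pad_a: Rubber packing block, 64 mm square, that lies in one of the two free cells and stays there; the bottle stands on it. Its origin is the centre of its underside, on the crate floor. Its height is not told: anywhere from 6 to 56 mm above the crate floor, different in each cell, so it has to be felt (or seen). It gives about 1 mm per 8 N.
- pad_b: Rubber packing block, 64 mm square, that lies in one of the two free cells and stays there; the bottle stands on it. Its origin is the centre of its underside, on the crate floor. Its height is not told: anywhere from 6 to 56 mm above the crate floor, different in each cell, so it has to be felt (or seen). It gives about 1 mm per 8 N.
- packed_bottle_1: Grey gas bottle: body diameter 54 mm up to 100 mm, shoulder narrowing to 38 mm at 113 mm, then a black round cap, 30 mm diameter, from 113 to 160 mm (its top). About 0.5 kg. Origin at the centre of its underside, z along its axis to the cap. Already packed: stands upright on the crate floor in a cell (with 7 mm play); leave it there.
- packed_bottle_2: Grey gas bottle: body diameter 54 mm up to 100 mm, shoulder narrowing to 38 mm at 113 mm, then a black round cap, 30 mm diameter, from 113 to 160 mm (its top). About 0.5 kg. Origin at the centre of its underside, z along its axis to the cap. Already packed: stands upright on the crate floor in a cell (with 7 mm play); leave it there.
- packed_filter_1: Grey filter canister, diameter 54 mm, 70 mm tall with a bare metal neck (40 mm diameter) to 86 mm. Origin at the centre of its underside, z to the neck. Already packed: stands upright on the crate floor in a cell (with 7 mm play); leave it there.
- packed_filter_2: Grey filter canister, diameter 54 mm, 70 mm tall with a bare metal neck (40 mm diameter) to 86 mm. Origin at the centre of its underside, z to the neck. Already packed: stands upright on the crate floor in a cell (with 7 mm play); leave it there.
- wrench: Steel wrench lying on the table; leave it alone.
- mug: White mug, 92 mm tall, on the table; leave it alone. Origin at the centre of its underside.
- regulator: Small pressure regulator with a dial on top, about 60 mm wide and 45 mm high, on the table; leave it alone.
Not all that is in view belongs to the job. What is shaped like the packed_filter_1 but blue is not meant.

How it is judged:
By the outcome, as a careful person would: the job done as asked, in the order asked, and still so for the second after the job is handed in, with the robot touching nothing.
It also fails if it takes over 64 s, if anything falls off the work surface, if the arm or the gripper's body presses on something with over 40 N, if the wrist force passes 120 N, or if a joint passes its speed limit or range.

## Robot

A 6-joint arm with a two-finger parallel gripper is mounted at the origin on the work surface. World frame = base frame: x ahead of the robot, y to its left, z up, the work surface at z = 0. Lengths are in m, angles in rad, forces in N, time in s.
With the tool pointing down it reaches from about 0.35 to 0.875 m from the base axis. Payload 15.5 kg.
Tool frame: the origin (TCP) lies midway between the tips of the shut fingers; the grasp point (between the pads) lies 19 mm behind it; z points along the fingers, y is the line along which they close (so a half turn about z gives the same grasp; the last joint's range is limited). The gripper opens to 85 mm and grips with 20 to 120 N. Pads are 22 mm wide; open, the fingers measure 114 mm over their backs; the gripper's body (76 mm by 85 mm) begins 54 mm behind the grasp point. The pads swing forward as they close: fully open they stand 13 mm farther back than shut.
Start: joints at [1.141, 0.494, 1.345, -0, 1.302, -0.096], TCP at [0.205, 0.591, 0.231] pointing down, gripper open.
Joint ranges: [-2.91, 2.91], [-0.82, 2.16], [0.22, 2.67], [-1.22, 4.37], [0.12, 2.79], [-3.08, 3.08]. Speed limits (rad/s): [1.89, 1.89, 2.57, 3.01, 3.01, 3.01].

## Interface

Orientations are given as a unit quaternion [w, x, y, z].
In Python, from workcell import manip, capture, camera_params, job gives the robot as it stands.
- The arm moves only by the tool move_arm, never from a script. Its argument "increments" is a list of rows, each a list of 2 entries, a list of its own where there are three numbers: the shift along the tool's x, y, z in cm, then the turn about the tool's z in rad. A call has 1 to 8 rows; each row is the pose to reach, as a shift and turn from the pose commanded when the call began, along the tool's axes at that moment; what a row does not reach only later rows make up. A row lasts 1/8 s, in which the tool goes at most 62.5 mm and 10.7 degrees, less where a joint would pass 70% of its speed; a pose out of reach is approached as far as the arm can. A call with a gripper value outside its range is refused whole. "grip" is the opening, from -1 (shut) to 1 (fully open), set as the call begins (left out, the last holds). The fingers move at their own pace and stop on an object; "newtons" is the grip in N (left out, the last holds). Time passes only in rows, so rows that repeat a pose let the fingers close. It gives the time, the measured TCP pose, the force, the opening and the grip force at its end, in the units of the state.
- manip.get_state(): the state, without advancing time (a new reading comes with each control period).
- capture(name): name is "scene" or "top" or "wrist"; returns (picture, depth): 400x640x3 uint8, blue, green, red; 400x640 float32, m along the optical axis (not along the pixel's ray), 0 where there is no reading.
- camera_params(name): a dict with "camera_matrix" (3x3 intrinsics, pixels), "position" and "orientation" of the camera in the world. Camera axes: x right, y down, z forward; pixel columns grow to the right and rows downward; lengths in m; the calibration is good to about 2 mm. A picture is of the moment at which its call begins: read the wrist's pose just before it. camera_params takes no time and is no camera call; for the wrist camera it gives the pose at the moment of the call.
- job.hand_in(): hands the job in; it is judged then, once.
The state is a dict: "clock": time; "qpos": joint angles; "qd": joint speeds; "joint_efforts": joint torques, N m; "position": TCP position; "tcp_rot": TCP orientation; "wrist_force": force on the tool from outside, world axes, zero at the start; "wrist_torque": the same for the moment, N m; "gripper_width": opening from 0.0 (shut) to 1.0 (fully open); "gripper_force": force on a finger pad.
Only numpy, scipy, OpenCV 4.12 (cv2) and the standard library are available. Lean on these libraries where they do the work, as an engineer would, in place of code of your own. Each camera call takes 0.05 s, during which the arm holds its last target. There are 200 camera calls.

## Working session

There is one attempt and no reset: what is moved stays moved. The work goes in short steps, Python scripts to look and compute and a tool call to move; the robot and the scene stay as the last step left them, time stands still between calls to the robot, and variables do not carry over. Pictures are saved under pics/ and viewed, at most 10 in all, crops included, and the job is handed in when it is done.

Besides the shell and the picture viewer there is one more tool, called after "Call:" by a JSON object that holds its "name" and its "arguments". move_arm: Moves the arm, as the interface text tells. Its arguments: {"type":"object","properties":{"increments":{"type":"array"},"grip":{"type":"number"},"newtons":{"type":"number"}},"required":["increments"]}

```bash
mkdir -p pics; ls; python3 - <<'E'
from workcell import manip,capture,camera_params
import cv2,numpy as np
print(manip.get_state())
for n in("scene","top"):
    p,d=capture(n); cv2.imwrite(f"pics/{n}0.png",p); np.savez(f"{n}0.npz",p=p,d=d); print(n,camera_params(n))
E
```

```text
pics
{'clock': 0.0, 'qpos': array([ 1.14152609e+00,  4.94162501e-01,  1.34612337e+00,  1.21701965e-05,
        1.30247054e+00, -9.55360575e-02]), 'qd': array([-7.80181325e-05, -2.90151594e-04,  1.00659177e-03, -5.09149853e-04,
       -1.33880676e-03,  6.21406491e-04]), 'joint_efforts': array([ 1.83324337e-03, -8.82168245e+01, -3.83883584e+01,  1.35995769e-06,
        1.00061920e-02,  1.32236775e-05]), 'position': array([0.20460375, 0.59019601, 0.23071573]), 'tcp_rot': array([-1.56605842e-04,  1.66095342e-01,  9.86109527e-01, -5.60437522e-04]), 'wrist_force': array([-0.57068554,  0.23854471, -0.30777668]), 'wrist_torque': array([-0.01257172,  0.02653862,  0.02850554]), 'gripper_force': 0.0, 'gripper_width': 1.0009067856914533}
scene {'camera_matrix': array([[396.88985193,   0.        , 321.56904266],
       [  0.        , 396.88985193, 196.78961311],
       [  0.        ,   0.        ,   1.        ]]), 'position': array([ 0.91293247, -0.58068895,  1.00244301]), 'orientation': array([-0.29814453,  0.91248433,  0.2682304 , -0.08083708])}
top {'camera_matrix': array([[362.15156962,   0.        , 317.63636935],
       [  0.        , 362.15156962, 198.68198275],
       [  0.        ,   0.        ,   1.        ]]), 'position': array([0.45569867, 0.00683099, 1.04340037]), 'orientation': array([ 0.04101112, -0.69801519,  0.71424257, -0.03082894])}
```

View pics/top0.png

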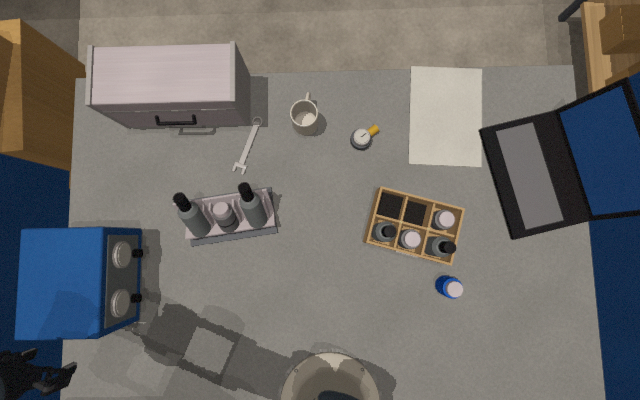

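View pics/scene0.png

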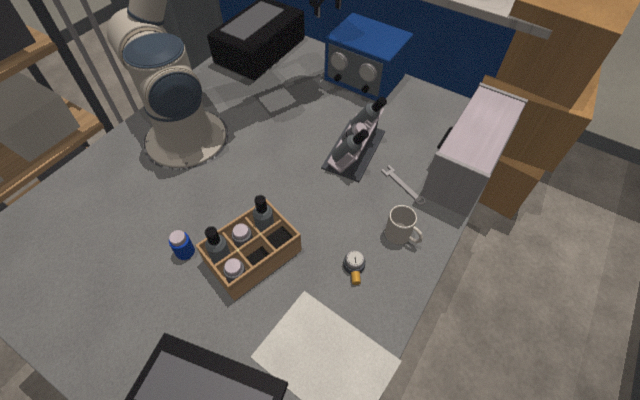

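The top view shows the rack with caps at about (181,201) and (246,191) and the filter between them at (223,213). The crate is near (415,225), with its dark empty cells at (390,203) and (414,210). The blue canister at (452,288) is the decoy, which I leave alone. Next I measure with depth.

```bash
cat > h.py <<'E'
import numpy as np,cv2
from scipy.spatial.transform import Rotation as R
from workcell import manip,capture,camera_params
def rot(q): return R.from_quat(np.r_[q[1:],q[0]]).as_matrix()
def cloud(d,c):
    K=c["camera_matrix"]; v,u=np.indices(d.shape)
    P=np.stack([(u-K[0,2])/K[0,0]*d,(v-K[1,2])/K[1,1]*d,d],-1)@rot(c["orientation"]).T+c["position"]
    P[d<=0]=np.nan
    return P
E
python3 - <<'E'
from h import *
np.set_printoptions(precision=4,suppress=True)
z=np.load("top0.npz");p,d=z["p"],z["d"];P=cloud(d,camera_params("top"))
print("table z",np.nanmedian(P[250:300,200:340,2]))
hsv=cv2.cvtColor(p,cv2.COLOR_BGR2HSV)
# crate rim
sub=np.zeros(d.shape,bool);sub[175:275,355:475]=1
wood=sub&(hsv[...,0]>8)&(hsv[...,0]<28)&(hsv[...,1]>80)&(abs(P[...,2]-.09)<.006)
r=P[wood];print("rim n",len(r),np.median(r[:,2]))
(c,s,a)=cv2.minAreaRect(r[:,:2].astype(np.float32)*1000);print("crate",c,s,a)
# free cells & others depth
for u,v in((390,203),(414,210),(445,218),(386,232),(411,239),(440,246)):
    q=P[v-4:v+5,u-4:u+5].reshape(-1,3);print((u,v),np.nanmedian(q,0),np.nanmin(q[:,2]),np.nanmax(q[:,2]))
# caps in rack
dark=(hsv[...,2]<45)
for u,v in((181,201),(246,191)):
    m=np.zeros(d.shape,bool);m[v-13:v+14,u-13:u+14]=1
    m&=dark&(P[...,2]>.12)&(P[...,2]<.2);q=P[m];print("cap",len(q),q.mean(0),q.min(0),q.max(0))
# rack body gray points heights
print("filter",P[205:216:3,216:230:4].reshape(-1,3))
E
```

```text
table z -0.0005985610174410461
rim n 701 0.08911225823047575
crate (478.36444091796875, -234.6321258544922) (228.7642364501953, 154.35699462890625) 73.50007629394531
(390, 203) [ 0.5402 -0.1778  0.0536] 0.050088305444802916 0.05725978887608374
(414, 210) [ 0.5215 -0.2492  0.0252] 0.019536089331571693 0.03024269494147136
(445, 218) [ 0.4943 -0.3123  0.091 ] 0.08798691436567396 0.09476034208018724
(386, 232) [ 0.4609 -0.1448  0.1644] 0.1159991300622617 0.16924728783547216
(411, 239) [ 0.4417 -0.2211  0.0914] 0.08714950256142351 0.0948224287815872
(440, 246) [ 0.4236 -0.2812  0.1333] 0.11577242087351469 0.16527392185297618
cap 211 [0.5452 0.3512 0.1643] [0.5245 0.3402 0.1328] [0.5671 0.3683 0.1833]
cap 195 [0.5662 0.1942 0.165 ] [0.5458 0.1817 0.1287] [0.5878 0.2094 0.1814]
filter [[0.5414 0.2854 0.104 ]
 [0.5408 0.2739 0.1074]
 [0.5405 0.2631 0.1086]
 [0.5422 0.2584 0.0868]
 [0.5333 0.2847 0.1062]
 [0.5328 0.2731 0.11  ]
 [0.5325 0.2625 0.1106]
 [0.5326 0.2534 0.1057]
 [0.5248 0.2818 0.1157]
 [0.5245 0.2713 0.1162]
 [0.5243 0.2611 0.1156]
 [0.5251 0.2544 0.1019]
 [0.5168 0.2808 0.1188]
 [0.5168 0.2716 0.1152]
 [0.5167 0.2617 0.1134]
 [0.5171 0.254  0.1034]]
```

```bash
python3 - <<'E'
import cv2
p=cv2.imread("pics/top0.png")
a=cv2.resize(p[170:260,150:300],None,fx=4,fy=4,interpolation=2)[:, :600]
b=cv2.resize(p[180:270,355:475],None,fx=4,fy=4,interpolation=2)[:240]
cv2.imwrite("pics/crop1.png",a)
E
```

```text
(no output)
```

View pics/crop1.png

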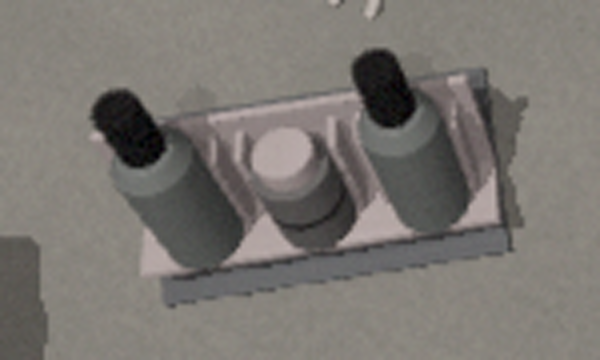

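The crop shows bottles in the two outer troughs, with black caps at crop (130,130) and (385,90), and the short filter in the middle with its bare neck at (280,155). So the outer two are the ones to pack. I fit their poses using the given cap radius and underside height.

```bash
python3 - <<'E'
from h import *
from scipy.optimize import least_squares
np.set_printoptions(precision=4,suppress=True)
z=np.load("top0.npz");p,d=z["p"],z["d"];P=cloud(d,camera_params("top"))
v=cv2.cvtColor(p,cv2.COLOR_BGR2HSV)[...,2]<45
Q=[]
for a,b in((181,201),(246,191)):
    m=np.zeros(d.shape,bool);m[b-13:b+14,a-13:a+14]=1
    Q.append(P[m&v&(P[...,2]>.135)&(P[...,2]<.2)])
def ax(psi): return np.r_[np.sin(.5)*np.cos(psi),np.sin(.5)*np.sin(psi),np.cos(.5)]
def f(x):
    o=[]
    for q,b in zip(Q,(x[1:3],x[3:5])):
        w=q-np.r_[b,.034];s=w@ax(x[0]);r=np.linalg.norm(w-s[:,None]*ax(x[0]),axis=1)
        o.append(np.maximum(r-.015,s-.16))
    return np.concatenate(o)
r=least_squares(f,[.13,.47,.34,.5,.18],loss="soft_l1",f_scale=.002);x=r.x
print(x,"rms",np.sqrt(np.mean(f(x)**2)),"base dist",np.hypot(*(x[1:3]-x[3:5])),"perp ang",np.arctan2(x[1]-x[3],x[4]-x[2]))
for b in(x[1:3],x[3:5]): print("cap ctr",np.r_[b,.034]+.137*ax(x[0]))
s=manip.get_state();M=rot(s["tcp_rot"]);print(M,s["position"])
E
```

```text
[0.1166 0.4824 0.3491 0.5037 0.1904] rms 0.0010013785135949654 base dist 0.1600450337536265 perp ang -3.0081173735736533
cap ctr [0.5477 0.3567 0.1542]
cap ctr [0.569  0.1981 0.1542]
[[-0.9448  0.3276 -0.0005]
 [ 0.3276  0.9448 -0.001 ]
 [ 0.0001 -0.0011 -1.    ]] [0.2046 0.5902 0.2308]
```

Call:
{"name": "move_arm", "arguments": {"increments": [[[-5,-1.35,0],-0.06],[[-10,-2.7,0],-0.12],[[-15,-4.05,0],-0.18],[[-20,-5.4,0],-0.24],[[-25,-6.75,0],-0.3],[[-30,-8.1,0],-0.36],[[-35,-9.5,0],-0.42],[[-40,-10.8,0],-0.463]], "grip": 1}}

```text
clock: 1.1
position: [0.5485, 0.3562, 0.231]
tcp_rot: [-0.0, -0.065, 0.998, -0.0]
wrist_force: [0.7, 0.9, 0.9]
gripper_width: 1.001
gripper_force: 0.0
```

```bash
cat > st.py <<'E'
from h import *
import sys
np.set_printoptions(precision=4,suppress=True)
s=manip.get_state();M=rot(s["tcp_rot"])
print(s["clock"],s["position"],"ty ang",np.arctan2(M[1,1],M[0,1]),"F",s["wrist_force"],"T",s["wrist_torque"],s["gripper_width"],s["gripper_force"])
if len(sys.argv)>2:
    t=np.array(list(map(float,sys.argv[1:4])));print("shift cm",M.T@(t-s["position"])*100)
    if len(sys.argv)>4: print("turn",np.arctan2(M[1,1],M[0,1])-float(sys.argv[4]))
E
python3 st.py .5477 .3567 .132 1.699
```

```text
1.1 [0.5485 0.3562 0.231 ] ty ang 1.7016395939726707 F [0.7076 0.9036 0.8758] T [-0.014   0.0681  0.036 ] 1.0005358568270708 0.0
shift cm [0.0638 0.0639 9.9026]
turn 0.002639593972670662
```

Call:
{"name": "move_arm", "arguments": {"increments": [[[0.06,0.06,4],0],[[0.06,0.06,8],0],[[0.06,0.06,9.9],0],[[0.06,0.06,9.9],0]]}}

```text
clock: 1.6
position: [0.5457, 0.3574, 0.1306]
tcp_rot: [-0.002, -0.065, 0.998, -0.001]
wrist_force: [-0.2, -0.3, -0.1]
gripper_width: 1.001
gripper_force: 0.0
```

Call:
{"name": "move_arm", "arguments": {"increments": [[[0,0,0],0],[[0,0,0],0],[[0,0,0],0],[[0,0,0],0],[[0,0,0],0],[[0,0,0],0]], "grip": -1, "newtons": 25}}

```text
clock: 2.35
position: [0.547, 0.3579, 0.133]
tcp_rot: [0.001, -0.065, 0.998, 0.0]
wrist_force: [-0.1, -2.7, 7.1]
gripper_width: 0.35
gripper_force: 25.4
```

```bash
python3 st.py
```

```text
2.35 [0.547  0.3579 0.133 ] ty ang 1.700166857293854 F [-0.1024 -2.7413  7.1111] T [-0.695   0.0221  0.1662] 0.3495020228630089 25.438061356544495
```

Call:
{"name": "move_arm", "arguments": {"increments": [[[0,0,-1.5],0],[[0,0,-3.5],0],[[0,0,-6],0],[[0,0,-9],0],[[0,0,-12],0],[[0,0,-15],0],[[0,0,-17],0],[[0,0,-17],0]]}}

```text
clock: 3.35
position: [0.5471, 0.3583, 0.3043]
tcp_rot: [0.001, -0.065, 0.998, 0.001]
wrist_force: [0.2, -0.4, -3.4]
gripper_width: 0.343
gripper_force: 25.5
```

```bash
python3 - <<'E'
exec(open("st.py").read().split("if len")[0])
p,d=capture("scene");cv2.imwrite("pics/s1.png",cv2.resize(p[20:200,280:460],None,fx=3,fy=3))
E
```

```text
3.35 [0.5471 0.3583 0.3043] ty ang 1.7000418338948704 F [ 0.2081 -0.3811 -3.4319] T [ 0.0638 -0.0711  0.0185] 0.3430562168775906 25.54484724998474
```

View pics/s1.png

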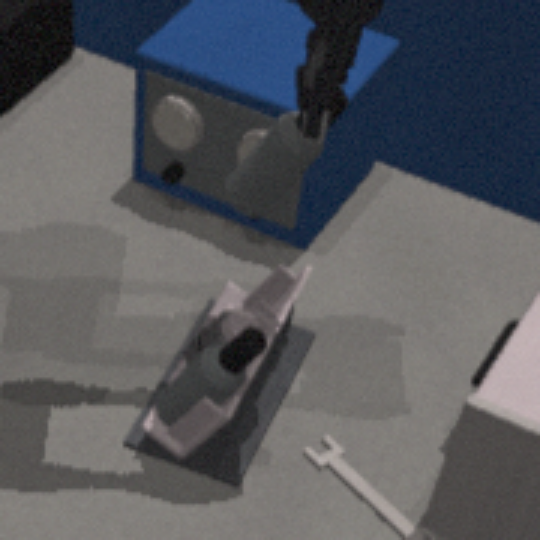

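Call:
{"name": "move_arm", "arguments": {"increments": [[[1,-3,-1],0],[[3,-7,-1],0],[[5,-12,-1],0],[[7,-17,-1],0],[[9,-22,-1],0],[[10.5,-26,-1],0],[[11.6,-29.5,-1],0],[[11.6,-29.5,-1],0]], "newtons": 20}}

```text
clock: 4.4
position: [0.4686, 0.0486, 0.3115]
tcp_rot: [-0.001, -0.063, 0.998, -0.0]
wrist_force: [0.4, 1.0, -3.3]
gripper_width: 0.346
gripper_force: 25.1
```

```bash
cat > tilt.py <<'E'
# grey-bottle pixels under the gripper -> axis direction
from h import *
np.set_printoptions(precision=4,suppress=True)
s=manip.get_state();M=rot(s["tcp_rot"]);t=s["position"]
p,d=capture("scene");P=cloud(d,camera_params("scene"))
L=(P-t)@M
m=(abs(L[...,1])<.04)&(abs(L[...,0])<.13)&(L[...,2]>.015)&(L[...,2]<.135)&(P[...,2]>.02)
q=L[m];print(len(q),"low",P[m][:,2].min())
for lo in np.arange(.015,.13,.015):
    k=q[(q[:,2]>=lo)&(q[:,2]<lo+.015)]
    if len(k)>5: print(round(lo,3),len(k),"x range",np.percentile(k[:,0],[3,97]),"y",np.percentile(k[:,1],[3,97]))
print(s["position"],s["wrist_force"],s["wrist_torque"])
E
python3 tilt.py
```

```text
453 low 0.2003205719847969
0.015 96 x range [-0.0041  0.0521] y [-0.0296 -0.0031]
0.03 83 x range [0.0034 0.0616] y [-0.0294 -0.008 ]
0.045 78 x range [0.013  0.0696] y [-0.0293 -0.0078]
0.06 75 x range [0.019  0.0763] y [-0.0299 -0.0106]
0.075 76 x range [0.0265 0.0835] y [-0.029  -0.0067]
0.09 39 x range [0.0367 0.072 ] y [-0.0295 -0.0119]
0.105 6 x range [0.0387 0.0538] y [-0.0234 -0.0034]
[0.4686 0.0486 0.3115] [ 0.393   1.0284 -3.257 ] [ 0.0098 -0.0996 -0.0319]
```

Call:
{"name": "move_arm", "arguments": {"increments": [[[0,0,4],0],[[0,0,9],0],[[0,0,14],0],[[0,0,17.5],0],[[0,0,18.8],0],[[0,0,19.4],0],[[0,0,19.4],0]], "grip": -1, "newtons": 20}}

```text
clock: 5.32
position: [0.4701, 0.0507, 0.1189]
tcp_rot: [0.0, -0.065, 0.998, -0.0]
wrist_force: [-0.6, 0.5, -3.9]
gripper_width: 0.347
gripper_force: 24.9
```

Call:
{"name": "move_arm", "arguments": {"increments": [[[0,0,0.2],0],[[0,0,0.4],0],[[0,0,0.4],0]]}}

```text
clock: 5.7
position: [0.4697, 0.0504, 0.1145]
tcp_rot: [0.0, -0.065, 0.998, -0.0]
wrist_force: [-0.2, -0.5, -4.1]
gripper_width: 0.344
gripper_force: 25.0
```

Call:
{"name": "move_arm", "arguments": {"increments": [[[0,0,0.15],0],[[0,0,0.3],0],[[0,0,0.3],0]]}}

```text
clock: 6.08
position: [0.4698, 0.0504, 0.1113]
tcp_rot: [0.0, -0.065, 0.998, -0.0]
wrist_force: [0.2, -0.0, -0.6]
gripper_width: 0.344
gripper_force: 25.5
```

Call:
{"name": "move_arm", "arguments": {"increments": [[[0,0,0.1],0],[[0,0,0.2],0],[[0,0,0.2],0]]}}

```text
clock: 6.45
position: [0.4713, 0.0505, 0.1103]
tcp_rot: [0.002, -0.064, 0.998, -0.0]
wrist_force: [2.9, 0.8, 16.6]
gripper_width: 0.343
gripper_force: 27.1
```

Call:
{"name": "move_arm", "arguments": {"increments": [[[0.5,0,-0.12],0],[[1,0,-0.24],0],[[1.5,0,-0.35],0],[[2,0,-0.44],0],[[2,0,-0.44],0]]}}

```text
clock: 7.08
position: [0.4509, 0.0478, 0.1144]
tcp_rot: [0.001, -0.064, 0.998, -0.0]
wrist_force: [3.5, 0.6, 8.6]
gripper_width: 0.343
gripper_force: 25.7
```

```bash
python3 tilt.py
```

```text
265 low 0.020990083541020943
0.015 62 x range [-0.0109  0.0396] y [-0.029  -0.0022]
0.03 55 x range [-0.0036  0.0487] y [-0.03  -0.008]
0.045 48 x range [0.0015 0.0527] y [-0.0296 -0.011 ]
0.06 45 x range [0.0076 0.0597] y [-0.0293 -0.0087]
0.075 46 x range [0.0141 0.0631] y [-0.0293 -0.0105]
0.09 9 x range [0.0327 0.0688] y [-0.0286 -0.0142]
[0.4509 0.0478 0.1144] [3.4931 0.5743 8.6239] [ 0.2213 -0.6189  0.025 ]
```

Call:
{"name": "move_arm", "arguments": {"increments": [[[0.6,0,-0.07],0],[[1.2,0,-0.12],0],[[1.8,0,-0.15],0],[[2.4,0,-0.15],0],[[3,0,-0.12],0],[[3.6,0,-0.07],0],[[4.2,0,-0.02],0],[[4.2,0,-0.02],0]]}}

```text
clock: 8.12
position: [0.408, 0.0424, 0.114]
tcp_rot: [0.0, -0.065, 0.998, -0.0]
wrist_force: [0.2, 0.6, 5.1]
gripper_width: 0.347
gripper_force: 24.5
```

```bash
python3 tilt.py
```

```text
267 low 0.02063564978242216
0.015 58 x range [-0.0251  0.0189] y [-0.0297 -0.0034]
0.03 49 x range [-0.0242  0.0181] y [-0.029  -0.0021]
0.045 50 x range [-0.0232  0.0197] y [-0.0294 -0.0024]
0.06 55 x range [-0.0228  0.0242] y [-0.0297 -0.0024]
0.075 47 x range [-0.0224  0.0191] y [-0.0299 -0.0034]
0.09 8 x range [-0.0189  0.0143] y [-0.0301 -0.0156]
[0.408  0.0424 0.114 ] [0.1724 0.6381 5.1207] [ 0.0659 -0.174  -0.0321]
```

Call:
{"name": "move_arm", "arguments": {"increments": [[[0.3,0,0.05],0],[[0.5,0,0.1],0],[[0.5,0,0.15],0],[[0.5,0,0.15],0]]}}

```text
clock: 8.68
position: [0.4039, 0.0418, 0.1131]
tcp_rot: [0.001, -0.065, 0.998, -0.0]
wrist_force: [-3.8, 0.9, 24.4]
gripper_width: 0.346
gripper_force: 26.4
```

```bash
python3 tilt.py
```

```text
283 low 0.020062374062064237
0.015 63 x range [-0.0256  0.0193] y [-0.029   0.0057]
0.03 56 x range [-0.0257  0.0182] y [-0.0291  0.0056]
0.045 55 x range [-0.0256  0.0159] y [-0.0292  0.0025]
0.06 42 x range [-0.0252  0.0176] y [-0.028  0.001]
0.075 57 x range [-0.0246  0.0172] y [-0.029  -0.0001]
0.09 10 x range [-0.0247  0.0176] y [-0.0294 -0.0006]
[0.4039 0.0418 0.1131] [-3.8176  0.8672 24.4391] [ 0.1926  0.2445 -0.0112]
```

Call:
{"name": "move_arm", "arguments": {"increments": [[[0,0,-0.05],0],[[0,0,-0.1],0],[[0,0,-0.1],0],[[0,0,-0.1],0]], "grip": -1, "newtons": 50}}

```text
clock: 9.22
position: [0.4032, 0.0418, 0.1134]
tcp_rot: [-0.0, -0.065, 0.998, -0.0]
wrist_force: [0.6, 0.1, 2.7]
gripper_width: 0.338
gripper_force: 49.4
```

Call:
{"name": "move_arm", "arguments": {"increments": [[[0,0,-2],0],[[0,0,-6],0],[[0,0,-10],0],[[0,0,-14],0],[[0,0,-17],0],[[0,0,-20],0],[[0,0,-20],0]]}}

```text
clock: 10.1
position: [0.4036, 0.0418, 0.3144]
tcp_rot: [0.001, -0.065, 0.998, -0.0]
wrist_force: [-0.2, -0.9, -4.5]
gripper_width: 0.341
gripper_force: 50.4
```

```bash
python3 tilt.py; python3 st.py .5139 -.2451 .312 1.283
```

```text
513 low 0.20158838196821982
0.015 83 x range [-0.0261  0.0175] y [-0.029   0.0004]
0.03 89 x range [-0.0264  0.0164] y [-0.0292  0.0042]
0.045 82 x range [-0.026  0.014] y [-0.0291  0.0036]
0.06 76 x range [-0.0252  0.019 ] y [-0.029   0.0041]
0.075 80 x range [-0.0249  0.0193] y [-0.0293  0.0009]
0.09 70 x range [-0.024   0.0201] y [-0.0297  0.0022]
0.105 33 x range [-0.0239  0.0134] y [-0.0292  0.0005]
[0.4036 0.0418 0.3144] [-0.233  -0.9397 -4.534 ] [ 0.0297 -0.0552 -0.021 ]
10.15 [0.4029 0.0418 0.313 ] ty ang 1.6999841306634125 F [-0.3471 -0.1478 -4.2295] T [-0.0041  0.0296 -0.0036] 0.34092451942035695 50.36793529987335
shift cm [ -7.3075 -29.8831   0.106 ]
turn 0.41698413066341256
```

Call:
{"name": "move_arm", "arguments": {"increments": [[[-0.5,-3,0],0.05],[[-1.5,-7,0],0.11],[[-2.7,-12,0],0.17],[[-4,-17,0],0.24],[[-5.3,-22,0],0.31],[[-6.5,-26.5,0],0.37],[[-7.3,-29.9,0],0.417],[[-7.3,-29.9,0],0.417]]}}

```text
clock: 11.15
position: [0.5139, -0.247, 0.3106]
tcp_rot: [-0.002, 0.145, 0.989, 0.001]
wrist_force: [-1.0, 0.5, -3.9]
gripper_width: 0.342
gripper_force: 50.8
```

```bash
python3 st.py .5139 -.2451 .26 1.283; python3 - <<'E'
from h import *
p,d=capture("top");cv2.imwrite("pics/t2.png",cv2.resize(p[150:280,340:480],None,fx=4,fy=4))
E
```

```text
11.15 [ 0.5139 -0.247   0.3106] ty ang 1.280426549410146 F [-1.0202  0.5324 -3.8797] T [ 0.0203  0.0147 -0.0302] 0.3419127370554023 50.78848421573639
shift cm [0.0345 0.1782 5.0633]
turn -0.0025734505898538096
```

View pics/t2.png

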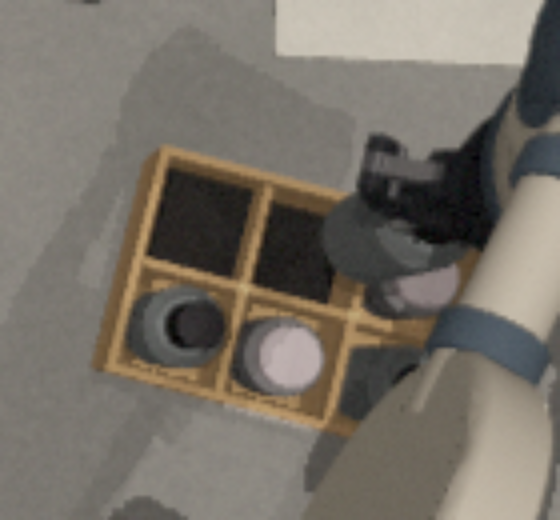

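Call:
{"name": "move_arm", "arguments": {"increments": [[[0,0,3],0],[[0,0,6],0],[[0,0,8.5],0],[[0,0,10],0],[[0,0,10],0]]}}

```text
clock: 11.82
position: [0.5134, -0.2444, 0.2124]
tcp_rot: [-0.001, 0.143, 0.99, 0.001]
wrist_force: [-0.1, 0.7, -3.8]
gripper_width: 0.339
gripper_force: 50.7
```

```bash
python3 st.py .5139 -.2451 .145 1.283
```

```text
11.825 [ 0.5134 -0.2444  0.2124] ty ang 1.283579254672269 F [-0.114   0.7206 -3.8277] T [-0.0096  0.0342  0.0169] 0.3387003588344758 50.74241816997528
shift cm [-0.0822 -0.0546  6.7379]
turn 0.0005792546722691583
```

Centred, with the bottle base about 10 mm above the rim. I lower it in while watching the force.

Call:
{"name": "move_arm", "arguments": {"increments": [[[0,0,1.5],0],[[0,0,3],0],[[0,0,4.5],0],[[0,0,5.7],0],[[0,0,6.4],0],[[0,0,6.6],0],[[0,0,6.6],0]]}}

```text
clock: 12.7
position: [0.5142, -0.2454, 0.1475]
tcp_rot: [0.0, 0.143, 0.99, -0.0]
wrist_force: [-0.1, 0.1, -2.8]
gripper_width: 0.338
gripper_force: 50.8
```

Call:
{"name": "move_arm", "arguments": {"increments": [[[0,0,0.1],0],[[0,0,0.2],0],[[0,0,0.3],0],[[0,0,0.3],0]]}}

```text
clock: 13.2
position: [0.5141, -0.2453, 0.1444]
tcp_rot: [-0.0, 0.143, 0.99, -0.0]
wrist_force: [-0.6, -0.1, -2.7]
gripper_width: 0.338
gripper_force: 50.8
```

Call:
{"name": "move_arm", "arguments": {"increments": [[[0,0,0.1],0],[[0,0,0.2],0],[[0,0,0.2],0]]}}

```text
clock: 13.58
position: [0.514, -0.2453, 0.1423]
tcp_rot: [-0.0, 0.143, 0.99, 0.0]
wrist_force: [-0.7, 0.2, -4.0]
gripper_width: 0.337
gripper_force: 50.8
```

Call:
{"name": "move_arm", "arguments": {"increments": [[[0,0,0.1],0],[[0,0,0.2],0],[[0,0,0.2],0]]}}

```text
clock: 13.95
position: [0.514, -0.2453, 0.1403]
tcp_rot: [-0.0, 0.143, 0.99, 0.0]
wrist_force: [0.9, 0.3, -4.3]
gripper_width: 0.342
gripper_force: 50.8
```

Call:
{"name": "move_arm", "arguments": {"increments": [[[0,0,0.1],0],[[0,0,0.15],0],[[0,0,0.15],0]]}}

```text
clock: 14.32
position: [0.5142, -0.2453, 0.139]
tcp_rot: [0.0, 0.143, 0.99, -0.0]
wrist_force: [-0.7, 0.4, -1.2]
gripper_width: 0.342
gripper_force: 51.0
```

Call:
{"name": "move_arm", "arguments": {"increments": [[[0,0,0.05],0],[[0,0,0.1],0],[[0,0,0.1],0]]}}

```text
clock: 14.7
position: [0.5142, -0.2454, 0.1381]
tcp_rot: [0.0, 0.143, 0.99, -0.0]
wrist_force: [-1.4, 0.4, 5.4]
gripper_width: 0.34
gripper_force: 51.6
```

Call:
{"name": "move_arm", "arguments": {"increments": [[[0,0,0],0],[[0,0,0],0],[[0,0,0],0],[[0,0,0],0]], "grip": 0.3}}

```text
clock: 15.2
position: [0.5141, -0.2453, 0.1378]
tcp_rot: [-0.0, 0.143, 0.99, 0.0]
wrist_force: [-0.0, 0.2, 0.4]
gripper_width: 0.649
gripper_force: 0.0
```

Call:
{"name": "move_arm", "arguments": {"increments": [[[0,0,-2],0],[[0,0,-5],0],[[0,0,-9],0],[[0,0,-13],0],[[0,0,-13],0]]}}

```text
clock: 15.82
position: [0.5153, -0.246, 0.2708]
tcp_rot: [0.002, 0.143, 0.99, -0.001]
wrist_force: [0.4, 0.0, -0.5]
gripper_width: 0.646
gripper_force: 0.0
```

```bash
python3 st.py .569 .1981 .265 1.699; python3 - <<'E'
from h import *
np.set_printoptions(precision=4,suppress=True)
p,d=capture("scene");P=cloud(d,camera_params("scene"));cv2.imwrite("pics/s3.png",cv2.resize(p[180:310,180:320],None,fx=4,fy=4))
for c in((.5139,-.2451),):
    m=(np.hypot(P[...,0]-c[0],P[...,1]-c[1])<.034)&(P[...,2]>.1)&(P[...,2]<.2);q=P[m];print(len(q),q[:,2].max(),q[q[:,2]>.15].mean(0),q[q[:,2]>.182].mean(0))
E
```

```text
15.825 [ 0.5153 -0.246   0.2708] ty ang 1.2831146067200732 F [ 0.4337  0.0353 -0.4811] T [ 0.026  -0.0067  0.0039] 0.6458912227114966 0.0
shift cm [ 7.4546 44.108   0.4821]
turn -0.4158853932799269
513 0.18836318597232138 [ 0.5162 -0.2506  0.1767] [ 0.5128 -0.2472  0.1852]
```

View pics/s3.png

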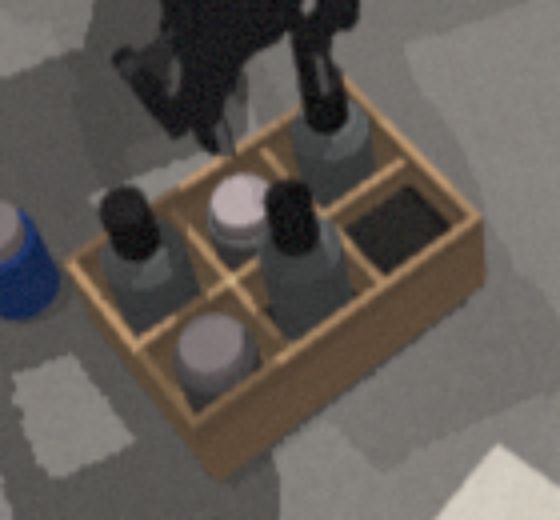

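The picture shows bottle 1 upright in the middle cell at (295,260). The last free cell is at (400,230). Next is bottle 2.

Call:
{"name": "move_arm", "arguments": {"increments": [[[0.6,4,0],-0.05],[[1.5,9,0],-0.1],[[2.4,14.5,0],-0.16],[[3.4,20,0],-0.22],[[4.4,26,0],-0.28],[[5.4,32,0],-0.34],[[6.4,38,0],-0.4],[[7.2,42.5,0],-0.416]], "grip": 1}}

```text
clock: 16.88
position: [0.565, 0.1851, 0.2664]
tcp_rot: [-0.001, -0.065, 0.998, -0.0]
wrist_force: [1.4, -0.6, -0.1]
gripper_width: 1.0
gripper_force: 0.0
```

```bash
python3 st.py .569 .1981 .132 1.699
```

```text
16.875 [0.565  0.1851 0.2664] ty ang 1.7013607475429655 F [ 1.3644 -0.6052 -0.1479] T [-0.0078 -0.0087  0.0055] 1.0003124806196668 0.0
shift cm [-0.5936  1.2422 13.4341]
turn 0.0023607475429654468
```

Call:
{"name": "move_arm", "arguments": {"increments": [[[-0.3,0.8,2],0],[[-0.5,1.3,5],0],[[-0.5,1.3,6],0],[[-0.5,1.3,6],0]]}}

```text
clock: 17.38
position: [0.5685, 0.1958, 0.2071]
tcp_rot: [-0.001, -0.064, 0.998, -0.0]
wrist_force: [0.7, 1.0, 0.6]
gripper_width: 1.001
gripper_force: 0.0
```

```bash
python3 st.py .569 .1981 .132 1.699
```

```text
17.375 [0.5685 0.1958 0.2071] ty ang 1.698804883459918 F [0.6779 1.0287 0.5594] T [ 0.0196  0.0388 -0.0103] 1.0013084981152716 0.0
shift cm [-0.0985  0.2245  7.5052]
turn -0.00019511654008197432
```

Call:
{"name": "move_arm", "arguments": {"increments": [[[-0.1,0.15,3],0],[[-0.1,0.2,6],0],[[-0.1,0.2,7.5],0],[[-0.1,0.2,7.5],0]]}}

```text
clock: 17.88
position: [0.5697, 0.198, 0.1329]
tcp_rot: [-0.0, -0.064, 0.998, -0.0]
wrist_force: [-0.5, -0.1, -0.2]
gripper_width: 0.997
gripper_force: 0.0
```

Call:
{"name": "move_arm", "arguments": {"increments": [[[0,0,0],0],[[0,0,0],0],[[0,0,0],0],[[0,0,0],0],[[0,0,0],0],[[0,0,0],0]], "grip": -1, "newtons": 25}}

```text
clock: 18.62
position: [0.5701, 0.1982, 0.1335]
tcp_rot: [0.0, -0.064, 0.998, -0.0]
wrist_force: [-1.3, -1.0, 6.8]
gripper_width: 0.345
gripper_force: 26.2
```

Call:
{"name": "move_arm", "arguments": {"increments": [[[0,0,-1.5],0],[[0,0,-3.5],0],[[0,0,-6],0],[[0,0,-9],0],[[0,0,-12],0],[[0,0,-15],0],[[0,0,-17],0],[[0,0,-17],0]]}}

```text
clock: 19.62
position: [0.5701, 0.1985, 0.3046]
tcp_rot: [0.001, -0.064, 0.998, 0.0]
wrist_force: [0.6, -0.0, -6.3]
gripper_width: 0.345
gripper_force: 25.9
```

Call:
{"name": "move_arm", "arguments": {"increments": [[[1,-2,-0.5],0],[[3,-5,-0.5],0],[[6,-8,-0.5],0],[[9,-11,-0.5],0],[[11,-13.5,-0.5],0],[[12,-14.5,-0.5],0],[[12,-14.5,-0.5],0]]}}

```text
clock: 20.5
position: [0.4685, 0.0385, 0.3076]
tcp_rot: [-0.0, -0.063, 0.998, 0.0]
wrist_force: [-0.1, 0.2, -6.1]
gripper_width: 0.346
gripper_force: 26.0
```

```bash
python3 tilt.py
```

```text
453 low 0.19503504145331763
0.015 101 x range [-0.0036  0.0538] y [-0.0291  0.0046]
0.03 82 x range [0.0035 0.0617] y [-0.0292 -0.0088]
0.045 80 x range [0.0136 0.07  ] y [-0.0291 -0.0077]
0.06 74 x range [0.0195 0.0761] y [-0.0298 -0.0074]
0.075 69 x range [0.0276 0.0817] y [-0.029  -0.0086]
0.09 43 x range [0.0353 0.0755] y [-0.0295 -0.0091]
[0.4685 0.0385 0.3076] [-0.0895  0.1563 -6.1281] [ 0.033  -0.2759 -0.0276]
```

Call:
{"name": "move_arm", "arguments": {"increments": [[[0,0,4],0],[[0,0,9],0],[[0,0,14],0],[[0,0,17.5],0],[[0,0,18.8],0],[[0,0,19.3],0],[[0,0,19.3],0]]}}

```text
clock: 21.42
position: [0.47, 0.0393, 0.1156]
tcp_rot: [0.001, -0.064, 0.998, -0.0]
wrist_force: [-0.0, -0.5, -5.3]
gripper_width: 0.342
gripper_force: 26.3
```

Call:
{"name": "move_arm", "arguments": {"increments": [[[0,0,0.1],0],[[0,0,0.2],0],[[0,0,0.2],0]]}}

```text
clock: 21.8
position: [0.4696, 0.0391, 0.1133]
tcp_rot: [0.001, -0.064, 0.998, -0.0]
wrist_force: [1.3, 0.0, -3.4]
gripper_width: 0.344
gripper_force: 26.5
```

Call:
{"name": "move_arm", "arguments": {"increments": [[[0,0,0.1],0],[[0,0,0.2],0],[[0,0,0.2],0]]}}

```text
clock: 22.18
position: [0.4713, 0.0391, 0.1122]
tcp_rot: [0.002, -0.064, 0.998, -0.0]
wrist_force: [4.2, 0.8, 18.2]
gripper_width: 0.344
gripper_force: 28.7
```

Same contact as the first bottle, so I repeat the righting arc.

Call:
{"name": "move_arm", "arguments": {"increments": [[[0.5,0,-0.12],0],[[1,0,-0.24],0],[[1.5,0,-0.35],0],[[2,0,-0.44],0],[[2,0,-0.44],0]]}}

```text
clock: 22.8
position: [0.4504, 0.0365, 0.1161]
tcp_rot: [0.001, -0.064, 0.998, -0.0]
wrist_force: [1.2, 0.1, 7.8]
gripper_width: 0.343
gripper_force: 27.0
```

Call:
{"name": "move_arm", "arguments": {"increments": [[[0.6,0,-0.07],0],[[1.2,0,-0.12],0],[[1.8,0,-0.15],0],[[2.4,0,-0.15],0],[[3,0,-0.12],0],[[3.6,0,-0.07],0],[[4.2,0,-0.02],0],[[4.2,0,-0.02],0]]}}

```text
clock: 23.8
position: [0.4069, 0.0312, 0.1153]
tcp_rot: [-0.001, -0.064, 0.998, 0.0]
wrist_force: [0.1, -0.0, -3.0]
gripper_width: 0.344
gripper_force: 25.4
```

```bash
python3 tilt.py
```

```text
288 low 0.02059441201141532
0.015 63 x range [-0.0253  0.0212] y [-0.0288  0.0018]
0.03 51 x range [-0.025   0.0174] y [-0.0293 -0.0017]
0.045 51 x range [-0.0242  0.0176] y [-0.0298  0.0007]
0.06 54 x range [-0.0239  0.018 ] y [-0.0294  0.0055]
0.075 45 x range [-0.0245  0.0162] y [-0.0295  0.006 ]
0.09 24 x range [-0.025   0.0158] y [-0.0283  0.0026]
[0.4069 0.0312 0.1153] [ 0.1475 -0.0373 -3.0326] [ 0.0375 -0.1846 -0.0002]
```

Nearly upright. I flatten its base by pressing lightly, as before.

Call:
{"name": "move_arm", "arguments": {"increments": [[[0.2,0,0.1],0],[[0.3,0,0.15],0],[[0.3,0,0.2],0],[[0.3,0,0.2],0]]}}

```text
clock: 24.35
position: [0.4054, 0.0308, 0.1144]
tcp_rot: [0.001, -0.064, 0.998, -0.0]
wrist_force: [-3.9, -1.4, 32.2]
gripper_width: 0.346
gripper_force: 28.6
```

```bash
python3 tilt.py
```

```text
285 low 0.02038169533827583
0.015 65 x range [-0.0257  0.0211] y [-0.029   0.0049]
0.03 49 x range [-0.0252  0.0164] y [-0.0286  0.0037]
0.045 54 x range [-0.0245  0.0154] y [-0.0285  0.0018]
0.06 51 x range [-0.0257  0.0156] y [-0.029  -0.0008]
0.075 51 x range [-0.025   0.0198] y [-0.0297  0.0073]
0.09 15 x range [-0.0257  0.0092] y [-0.0277  0.0061]
[0.4054 0.0308 0.1144] [-3.8849 -1.4261 32.1624] [-0.1507  0.5408 -0.0735]
```

Call:
{"name": "move_arm", "arguments": {"increments": [[[0,0,-0.1],0],[[0,0,-0.15],0],[[0,0,-0.15],0],[[0,0,-0.15],0]], "grip": -1, "newtons": 50}}

```text
clock: 24.9
position: [0.4046, 0.0309, 0.1148]
tcp_rot: [-0.0, -0.064, 0.998, 0.0]
wrist_force: [-1.4, 0.7, -3.3]
gripper_width: 0.339
gripper_force: 49.9
```

Call:
{"name": "move_arm", "arguments": {"increments": [[[0,0,-2],0],[[0,0,-6],0],[[0,0,-10],0],[[0,0,-14],0],[[0,0,-17],0],[[0,0,-20.5],0],[[0,0,-20.5],0]]}}

```text
clock: 25.78
position: [0.4056, 0.0308, 0.3214]
tcp_rot: [0.002, -0.064, 0.998, -0.0]
wrist_force: [0.3, 0.0, -7.4]
gripper_width: 0.342
gripper_force: 51.2
```

```bash
python3 tilt.py; python3 st.py .5349 -.1741 .32 1.283
```

```text
539 low 0.20561399973724148
0.015 89 x range [-0.026   0.0164] y [-0.0287  0.0013]
0.03 92 x range [-0.0256  0.0158] y [-0.0297  0.0056]
0.045 80 x range [-0.0252  0.0178] y [-0.0287  0.0045]
0.06 80 x range [-0.0253  0.0186] y [-0.0283  0.0029]
0.075 78 x range [-0.0248  0.0169] y [-0.0289 -0.0012]
0.09 78 x range [-0.0252  0.0197] y [-0.0296  0.006 ]
0.105 42 x range [-0.0246  0.0121] y [-0.0288  0.0044]
[0.4056 0.0308 0.3214] [ 0.336   0.0412 -7.3531] [-0.0317 -0.0169 -0.0784]
25.825 [0.4048 0.0309 0.3198] ty ang 1.6990114774616725 F [-0.554   0.1989 -6.8034] T [0.0298 0.0457 0.033 ] 0.3403178809502409 51.1519593000412
shift cm [-10.2862 -21.9932  -0.0116]
turn 0.41601147746167255
```

Call:
{"name": "move_arm", "arguments": {"increments": [[[-1,-2,0],0.05],[[-2.8,-5.5,0],0.11],[[-4.7,-9.5,0],0.17],[[-6.6,-13.5,0],0.24],[[-8.4,-17.5,0],0.31],[[-9.6,-20.5,0],0.37],[[-10.3,-22,0],0.416],[[-10.3,-22,0],0.416]]}}

```text
clock: 26.82
position: [0.5348, -0.1744, 0.3183]
tcp_rot: [-0.001, 0.144, 0.99, 0.0]
wrist_force: [-0.2, 1.1, -6.1]
gripper_width: 0.335
gripper_force: 51.1
```

Call:
{"name": "move_arm", "arguments": {"increments": [[[0,0,3],0],[[0,0,6],0],[[0,0,8.5],0],[[0,0,10],0],[[0,0,10],0]]}}

```text
clock: 27.45
position: [0.5344, -0.1734, 0.2192]
tcp_rot: [-0.001, 0.143, 0.99, 0.0]
wrist_force: [0.9, -0.4, -5.7]
gripper_width: 0.336
gripper_force: 51.0
```

```bash
python3 st.py .5349 -.1741 .168 1.283
```

```text
27.45 [ 0.5344 -0.1734  0.2192] ty ang 1.283766302468734 F [ 0.872  -0.4259 -5.7336] T [ 0.0047 -0.0659  0.0263] 0.33610336416995545 50.97991704940796
shift cm [-0.0813 -0.0543  5.1229]
turn 0.0007663024687341036
```

Call:
{"name": "move_arm", "arguments": {"increments": [[[0,0,1.2],0],[[0,0,2.4],0],[[0,0,3.4],0],[[0,0,4],0],[[0,0,4.3],0],[[0,0,4.3],0]]}}

```text
clock: 28.2
position: [0.5351, -0.1742, 0.1769]
tcp_rot: [-0.0, 0.143, 0.99, 0.0]
wrist_force: [0.4, 0.6, -5.4]
gripper_width: 0.338
gripper_force: 51.1
```

Call:
{"name": "move_arm", "arguments": {"increments": [[[0,0,0.1],0],[[0,0,0.2],0],[[0,0,0.3],0],[[0,0,0.3],0]]}}

```text
clock: 28.7
position: [0.535, -0.1742, 0.1739]
tcp_rot: [-0.0, 0.143, 0.99, 0.0]
wrist_force: [0.4, 0.1, -6.4]
gripper_width: 0.333
gripper_force: 51.1
```

Call:
{"name": "move_arm", "arguments": {"increments": [[[0,0,0.1],0],[[0,0,0.2],0],[[0,0,0.2],0]]}}

```text
clock: 29.08
position: [0.535, -0.1741, 0.1719]
tcp_rot: [-0.0, 0.143, 0.99, 0.0]
wrist_force: [0.2, 0.1, -6.3]
gripper_width: 0.336
gripper_force: 51.1
```

Call:
{"name": "move_arm", "arguments": {"increments": [[[0,0,0.1],0],[[0,0,0.2],0],[[0,0,0.2],0]]}}

```text
clock: 29.45
position: [0.535, -0.1741, 0.1699]
tcp_rot: [-0.0, 0.143, 0.99, 0.0]
wrist_force: [-0.2, 0.2, -6.0]
gripper_width: 0.336
gripper_force: 51.1
```

Call:
{"name": "move_arm", "arguments": {"increments": [[[0,0,0.1],0],[[0,0,0.15],0],[[0,0,0.15],0]]}}

```text
clock: 29.82
position: [0.5352, -0.1742, 0.1687]
tcp_rot: [0.0, 0.143, 0.99, -0.0]
wrist_force: [-1.3, 1.1, -0.4]
gripper_width: 0.337
gripper_force: 51.2
```

Contact. I go 0.5 mm further to load it fully, then release with a partial opening, because bottle 1's cap is beside it.

Call:
{"name": "move_arm", "arguments": {"increments": [[[0,0,0.05],0],[[0,0,0.05],0]]}}

```text
clock: 30.08
position: [0.5352, -0.1742, 0.1682]
tcp_rot: [0.0, 0.143, 0.99, -0.0]
wrist_force: [-1.6, 1.3, 3.0]
gripper_width: 0.337
gripper_force: 51.4
```

Call:
{"name": "move_arm", "arguments": {"increments": [[[0,0,0],0],[[0,0,0],0],[[0,0,0],0],[[0,0,0],0]], "grip": 0.1}}

```text
clock: 30.58
position: [0.5351, -0.1742, 0.168]
tcp_rot: [0.0, 0.143, 0.99, 0.0]
wrist_force: [-1.0, -0.0, 0.3]
gripper_width: 0.545
gripper_force: 0.0
```

Call:
{"name": "move_arm", "arguments": {"increments": [[[0,0,-2],0],[[0,0,-5],0],[[0,0,-9],0],[[0,0,-13],0],[[4,0,-15],0],[[9,0,-15],0],[[13,0,-15],0],[[13,0,-15],0]]}}

```text
clock: 31.58
position: [0.4082, -0.1364, 0.3183]
tcp_rot: [-0.0, 0.144, 0.99, -0.0]
wrist_force: [0.4, -0.4, 1.0]
gripper_width: 0.55
gripper_force: 0.0
```

```bash
python3 st.py; python3 - <<'E'
from h import *
np.set_printoptions(precision=4,suppress=True)
p,d=capture("scene");P=cloud(d,camera_params("scene"));cv2.imwrite("pics/s4.png",cv2.resize(p[60:330,160:480],None,fx=2.4,fy=2.2))
for c in((.5139,-.2451),(.5349,-.1741)):
    m=(np.hypot(P[...,0]-c[0],P[...,1]-c[1])<.034)&(P[...,2]>.1)&(P[...,2]<.24);q=P[m];t=q[:,2].max();k=q[q[:,2]>t-.006];print(len(q),t,k.mean(0))
E
```

```text
31.575 [ 0.4082 -0.1364  0.3183] ty ang 1.2827331531833295 F [ 0.3603 -0.3761  1.0492] T [ 0.0168 -0.0274 -0.012 ] 0.5504422092093169 0.0
509 0.18984061102741367 [ 0.5128 -0.2469  0.1856]
623 0.216620820545811 [ 0.5346 -0.1765  0.2132]
```

View pics/s4.png

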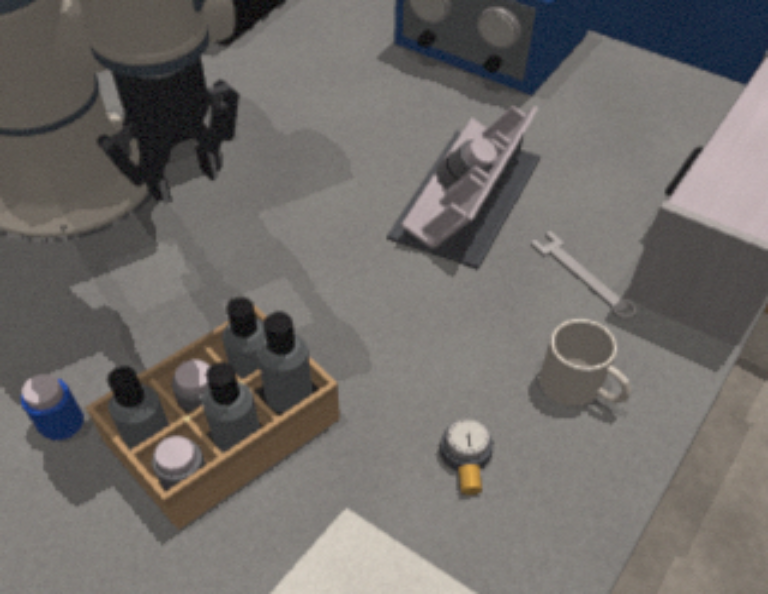

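Both bottles stand upright in their cells, at (225,405) and (285,365). The filter is still in the rack at (470,155), the other things on the bench are in place, and the arm is clear.

```bash
python3 -c "
from workcell import job
print(job.hand_in())"
```

```text
the job is handed in; nothing more can be done
None
```

Both gas bottles now stand upright on their blocks in the two free cells, each felt down gently and released; the last picture shows nothing else moved, and the job was handed in at about 32 s.

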